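File the sawn end of a bracket strip on the lab bench

TASK

Take the file with the orange grip from the dark mat and file the sawn top end of the aluminium strip that stands in the blue holder: at least two strokes, pressed on, nose first and square across the broad face of the strip, each running from the front third of the blade to its rear third, and with the file lifted clear at the end of each stroke and kept clear all the way back. Then set the file down on the mat again, teeth down, without dropping it; leave the brush with the blue grip alone.

Things in the scene. Friction and masses are not known exactly. Their poses are not given: they have to be found in the camera images.
- file: Block file: steel blade 160 (x) x 30 (y) x 8 mm, teeth on its flat underside; on top an orange grip bar 110 long x 24 wide, from 17 to 52 above the teeth, on an 18 wide neck. About 0.32 kg, balanced at its middle. Origin: centre of the toothed underside; +x runs along the blade to the nose (dark steel tip), z up. Starts teeth down, nose roughly away from the robot.
- strip: Upright aluminium strip, 32 wide (y) x 8 mm thick (x). Origin: centre of its sawn top end, 115 mm above the bench; x, the stroke line, is square to the broad face. Sprung: sinks from 2.5 N, 1 mm more per 1.2 N, hard stop 8 down; 2 to 6 down is pressed on. Fixed blue holder: base 110 x 90 x 18, post 38 (x) x 60, 70 high; black knob on its +x side to 50 out, 59 high.
- mat: Dark blue-grey rubber mat fixed to the bench, 260 (x) x 250 (y) x 4 mm thick. Origin: centre of its underside. File and brush lie on it side by side, about 120 mm apart, one in each half.
- brush: Scrubbing brush shaped like the file, to be left alone: white block 150 x 34 mm with pale bristles below and a blue grip bar on top (110 long x 24 wide, top 52 mm high). Origin: centre of its underside, x along its length. About 0.25 kg.

How it is judged (in metres and radians):
On the way, in this order (a step that is already met when the one before it is completed fails the run):
1. stroke 1 begins: the file lies level and square on the sawn end, which touches the front part of the blade (more than 20 mm ahead of its middle) (contact force between file and strip above 0.8 N and y of strip in the frame of file between -0.025 and 0.025 m and angle between the x axis of file and the x axis of strip, either way round below 0.35 rad and angle between file's own z axis and vertical below 0.26 rad and x of strip in the frame of file above 0.02 m), for 0.1 s.
2. stroke 1: still pressed on, the middle of the blade passes over the sawn end (contact force between file and strip above 0.8 N and y of strip in the frame of file between -0.025 and 0.025 m and angle between the x axis of file and the x axis of strip, either way round below 0.35 rad and angle between file's own z axis and vertical below 0.26 rad and x of strip in the frame of file between -0.012 and 0.012 m), for 0.02 s.
3. stroke 1 ends: still pressed on, the sawn end touches the rear part of the blade (more than 20 mm behind its middle) (contact force between file and strip above 0.8 N and y of strip in the frame of file between -0.025 and 0.025 m and angle between the x axis of file and the x axis of strip, either way round below 0.35 rad and angle between file's own z axis and vertical below 0.26 rad and x of strip in the frame of file below -0.02 m), for 0.02 s.
4. after stroke 1 the file is lifted clear (8 mm) before it goes back (z of strip in the frame of file below -0.008 m and x of strip in the frame of file below -0.012 m), for 0.02 s.
5. the lifted file, still 8 mm clear, goes back over its middle (z of strip in the frame of file below -0.008 m and x of strip in the frame of file between -0.008 and 0.012 m), for 0.02 s.
6. the file, still 8 mm clear, is back where a stroke begins (z of strip in the frame of file below -0.008 m and x of strip in the frame of file above 0.015 m), for 0.02 s.
7. stroke 2 begins: the file lies level and square on the sawn end, which touches the front part of the blade (more than 20 mm ahead of its middle) (all of step 1), for 0.1 s.
8. stroke 2: still pressed on, the middle of the blade passes over the sawn end (all of step 2), for 0.02 s.
9. stroke 2 ends: still pressed on, the sawn end touches the rear part of the blade (more than 20 mm behind its middle) (all of step 3), for 0.02 s.
10. after stroke 2 the file is lifted clear (8 mm) before it goes back (all of step 4), for 0.02 s.
At the end, for the whole second after the job is handed in: The file lies still on the mat, teeth down and flat (within 0.1 rad, underside within 5 mm of the mat's top), its middle within 70 mm of the mat's middle along the mat's x and 115 mm along its y; the brush is within 30 mm of where it was (x of file in the frame of mat between -0.07 and 0.07 m and y of file in the frame of mat between -0.115 and 0.115 m and z of file in the frame of mat between 0 and 0.009 m and angle between file's own z axis and vertical below 0.1 rad and linear speed of file below 0.02 m/s and distance of brush from where it was at the start of the episode below 0.03 m); the robot touches nothing.
It fails at once if the brush is moved by more than 40 mm (distance of brush from where it was at the start of the episode above 0.04 m).
It fails at once if the file is let go more than 30 mm above the mat (z of file in the frame of mat above 0.034 m and contact force between file and anything else below 0.02 N).
It also fails if it takes over 59 s, if anything falls off the work surface, if the arm or the gripper's body presses on something with over 40 N, if the wrist force passes 120 N, or if a joint passes its speed limit or range.

ROBOT

A 6-joint arm with a two-finger parallel gripper is mounted at the origin on the work surface. World frame = base frame: x ahead of the robot, y to its left, z up, the work surface at z = 0. Lengths are in mm, angles in rad, forces in N, time in s.
With the tool pointing down it reaches from about 300 to 1000 mm from the base axis. Payload 5.1 kg.
Tool frame: the origin (TCP) lies between the finger pads; the fingertips stand r.tip_reach ahead of it and the grasp point (between the pads) lies 6 mm ahead of it (r.tip_reach is the distance from the TCP to the fingertips, in mm); z points along the fingers, y is the line along which they close (so a half turn about z gives the same grasp; the last joint's range is limited). The gripper opens to 95 mm and grips with 3 to 60 N. Pads are 20 mm wide; open, the fingers measure 119 mm over their backs; the gripper's body (75 mm by 180 mm) begins 59 mm behind the grasp point.
Start: joints at [1.061, 0.124, 1.65, -0, 1.367, -0.083], TCP at [269.093, 591.671, 239.656] pointing down, gripper open.
Joint ranges: [-2.61, 2.61], [-1.02, 2.33], [0.03, 2.71], [-1.35, 4.49], [0.32, 2.68], [-2.91, 2.91]. Speed limits (rad/s): [2.57, 2.57, 3.14, 3.14, 3.14, 3.14].

INTERFACE

Orientations are given as a rotation vector (axis times angle).
In Python, from workcell import r gives the robot as it stands. The module is installed in compiled form; this text tells all that it offers.
- The arm moves only by the tool jog_arm, never from a script. Its argument "motion" is a list of rows, each a list of 7 numbers: the turn, a rotation vector about the tool's x, y, z in degrees, then the shift along the tool's x, y, z in m, then the closure, from 0 (fully open) to 1 (shut). A call has 1 to 5 rows; each row is the pose to reach, as a shift and turn from the pose commanded when the call began, along the tool's axes at that moment; what a row does not reach only later rows make up. A row lasts 1/12 s, in which the tool goes at most 41.7 mm and 7.16 degrees, less where a joint would pass 70% of its speed; a pose out of reach is approached as far as the arm can. A call with a gripper value outside its range is refused whole. The fingers move at their own pace and stop on an object; the grip force is fixed at half the most. Time passes only in rows, so rows that repeat a pose let the fingers close. It gives the time, the measured TCP pose, the force, the opening and the grip force at its end, in the units of the state.
- r.read_state(): the state, without advancing time (a new reading comes with each control period).
- r.capture(name): name is "side" or "top"; returns (picture, depth): 400x640x3 uint8, blue, green, red; 400x640 float32, mm along the optical axis (not along the pixel's ray), 0 where there is no reading.
- r.camera_model(name): a dict with "fx", "fy", "cx", "cy" (pixels), "distortion" ([k1, k2, p1, p2, k3] as OpenCV has them; the pictures are not rectified), "R" (3x3) and "t" (3): a world point X has camera coordinates R X + t. Camera axes: x right, y down, z forward; pixel columns grow to the right and rows downward; lengths in mm; the calibration is good to about 2 mm. A picture is of the moment at which its call begins. camera_model takes no time and is no camera call.
- r.finish_job(): hands the job in; it is judged then, once.
Trained networks look in the newest picture that a camera, given by its name, has taken for a name from the list of things; names that differ only in an ending like _2 or _b are one class to them, and where a whole thing is asked for, a point or a joint stands for the part that bears it (a point fixed in the world has none). Each returns a list of dicts, best first, with "confidence" (0 to 1); they miss things now and then, are a little off and sometimes report something else, mostly with a low value. They report only what shows in the picture. A call takes as long as a camera call.
- r.search_frame(camera, thing): "bbox" ([centre column, centre row, width, height] as shares, 0 to 1, of the picture: columns of its width, rows of its height, round what is visible of it).
- r.regions_of(camera, thing): "pixels" (400x640 bool, what is visible of it) and "bbox" ([centre column, centre row, width, height] as shares, 0 to 1, of the picture: columns of its width, rows of its height, round what is visible of it).
- r.pinpoint(camera, thing): "centre" ([column, row] as shares, 0 to 1, of the picture: columns of its width, rows of its height: a listed point, or the origin of a listed thing).
The state is a dict: "t": time; "qpos": joint angles; "qd": joint speeds; "effort": joint torques, N m; "ee_pos": TCP position; "ee_rot": TCP orientation; "contact_force": force on the tool from outside, world axes, zero at the start; "moment": the same for the moment, N m; "grip_width": opening from 0.0 (shut) to 1.0 (fully open); "grasp_force": force on a finger pad.
Only numpy, scipy, OpenCV 4.12 (cv2) and the standard library are available. Lean on these libraries where they do the work, as an engineer would, in place of code of your own. Each camera call takes 0.05 s, during which the arm holds its last target. There are 200 camera calls.

## Working session

There is one attempt and no reset: what is moved stays moved. The work goes in short steps, Python scripts to look and compute and a tool call to move; the robot and the scene stay as the last step left them, time stands still between calls to the robot, and variables do not carry over. Pictures are saved under pics/ and viewed, at most 10 in all, crops included, and the job is handed in when it is done.

Besides the shell and the picture viewer there is one more tool, called after "Emit:" by a JSON object that holds its "op" and its "data", one argument or row to a line. jog_arm: Moves the arm, as the interface text tells. Its arguments: {"type":"object","properties":{"motion":{"type":"array","items":{"type":"array","items":{"type":"number"}}}},"required":["motion"]}

```bash
mkdir -p pics; cat > h.py <<'E'
import numpy as np, cv2
from workcell import r
def world(cam,mask,depth):
    m=r.camera_model(cam);K=np.array([[m['fx'],0,m['cx']],[0,m['fy'],m['cy']],[0,0,1]])
    v,u=np.nonzero(mask&(depth>0));z=depth[v,u]
    p=cv2.undistortPoints(np.c_[u,v].astype(np.float64)[:,None],K,np.array(m['distortion'],float))[:,0]
    c=np.c_[p*z[:,None],z]
    return (c-np.array(m['t']))@np.array(m['R'])
def rect(P):
    return cv2.minAreaRect(P[:,:2].astype(np.float32))
E
python3 - <<'E'
from h import *
print(r.read_state(), r.tip_reach)
for c in('top','side'):
    im,d=r.capture(c); cv2.imwrite(f'pics/{c}0.png',im)
    np.save(f'{c}_d.npy',d)
    for t in('file','strip','mat','brush'):
        for x in r.regions_of(c,t)[:2]:
            P=world(c,x['pixels'],d)
            if len(P)<5: continue
            print(c,t,round(x['confidence'],2),len(P),np.percentile(P,[2,50,98],axis=0).round().tolist(),rect(P))
            hi=P[P[:,2]>np.percentile(P[:,2],95)-6]; print('   top',rect(hi),np.median(hi[:,2]))
E
```

```text
{'t': 0.0, 'qpos': array([ 1.06140245e+00,  1.24544700e-01,  1.65163087e+00, -2.49997770e-05,
        1.36751836e+00, -8.26024134e-02]), 'qd': array([ 2.33152587e-04,  4.50322733e-04,  8.18981244e-05, -4.41080000e-04,
       -1.91608037e-03,  5.90256187e-04]), 'effort': array([-1.36666506e-03, -4.17638218e+01, -3.59915829e+01,  7.72911985e-02,
        4.97860252e-02, -2.19374147e-04]), 'ee_pos': array([268.8190888 , 591.17076899, 238.38687639]), 'ee_rot': array([-0.66519296, -3.06975716,  0.00316776]), 'contact_force': array([ 0.27631549, -0.02479434, -0.20811054]), 'moment': array([5.57900111e-02, 4.44548106e-05, 5.73668918e-02]), 'grasp_force': 0.0, 'grip_width': 1.000390020206496} 25.0
top file 0.61 999 [[468.0, -208.0, 6.0], [539.0, -189.0, 51.0], [618.0, -176.0, 58.0]] ((544.2843017578125, -195.03277587890625), (34.12239456176758, 161.75665283203125), 85.889404296875)
   top ((542.1837158203125, -193.2264404296875), (24.164716720581055, 107.43094635009766), 85.84304809570312) 55.14993008293167
top strip 0.57 117 [[477.0, 165.0, 61.0], [485.0, 176.0, 112.0], [494.0, 193.0, 117.0]
[... 1114 characters left out ...]
916504, 109.03776550292969), 85.54149627685547) 55.3057270243251
side mat 0.63 5204 [[425.0, -365.0, 0.0], [552.0, -217.0, 4.0], [678.0, -124.0, 8.0]] ((552.8385009765625, -249.76699829101562), (265.43292236328125, 259.3760070800781), 1.362438440322876)
   top ((552.4366455078125, -249.77655029296875), (263.5387268066406, 259.3760070800781), 1.362438678741455) 4.074059029998149
side brush 0.92 1147 [[479.0, -316.0, 7.0], [545.0, -295.0, 34.0], [616.0, -287.0, 58.0]] ((547.7744750976562, -303.9426574707031), (53.087059020996094, 149.83425903320312), 78.82491302490234)
   top ((547.8301391601562, -303.49951171875), (108.1695327758789, 28.023162841796875), 0.28601858019828796) 55.44146183330538
```

View pics/top0.png

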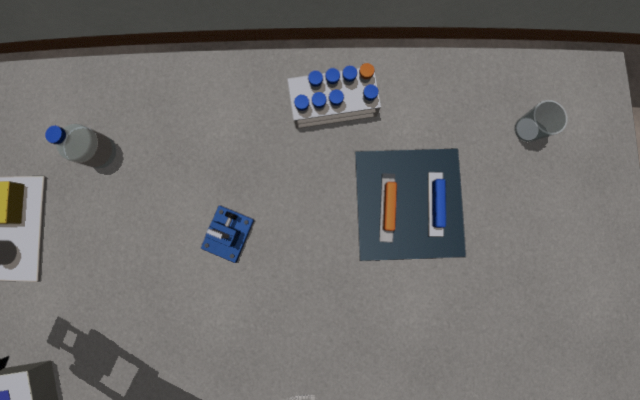

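View pics/side0.png

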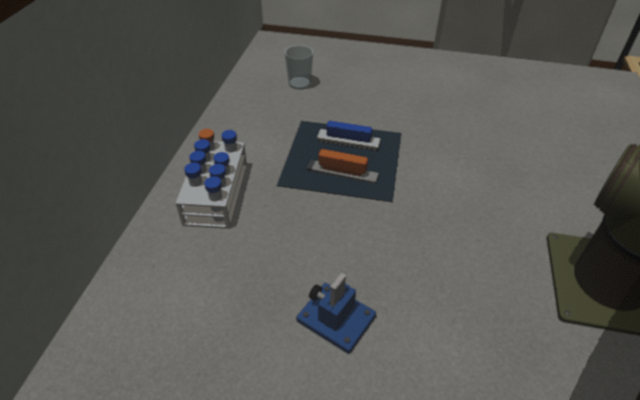

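```bash
python3 - <<'E'
from h import *
for c in('top','side'):
    d=np.load(f'{c}_d.npy')
    P=world(c,d>0,d)
    m=(np.hypot(P[:,0]-485,P[:,1]-180)<80)
    for lo,hi in((108,122),(62,78),(50,61),(12,22)):
        q=P[m&(P[:,2]>lo)&(P[:,2]<hi)]
        print(c,lo,len(q),rect(q) if len(q)>4 else '',q.mean(0))
E
```

```text
top 108 79 ((484.384033203125, 181.2222900390625), (32.40667724609375, 10.986437797546387), 64.72338104248047) [484.98267135 180.62307308 114.16737589]
top 62 380 ((485.1470642089844, 180.63108825683594), (60.91633987426758, 38.66843032836914), 67.9992446899414) [485.08456587 177.22794375  69.16317506]
top 50 105 ((499.3940124511719, 160.95217895507812), (71.85308837890625, 45.4930305480957), 32.3443603515625) [509.87818838 162.15365172  55.69010429]
top 12 1143 ((485.201416015625, 180.67044067382812), (91.20209503173828, 111.26336669921875), 67.46375274658203) [481.31996401 175.36755967  17.49498837]
side 108 134 ((485.0843505859375, 181.96714782714844), (33.414466857910156, 10.571104049682617), 68.93748474121094) [485.17468223 183.20379599 114.00814413]
side 62 584 ((484.92388916015625, 182.3057098388672), (62.76710891723633, 38.65432357788086), 67.77694702148438) [483.38426388 190.25404849  69.19651565]
side 50 240 ((499.2862243652344, 177.2119598388672), (59.75352478027344, 69.27444458007812), 67.06141662597656) [501.41923454 185.93608975  55.40157329]
side 12 1820 ((484.723876953125, 182.80108642578125), (91.38015747070312, 110.39790344238281), 67.19187927246094) [478.68783947 196.70134625  17.57023556]
```

The top view shows the file at about (390,207), the brush at (438,203) and the holder at (228,233). The side view shows the file's dark nose at (312,165), pointing away from the robot, and the knob at (316,293) on the holder's +x side. That gives:

| Item | Position (mm) | Yaw |
|---|---|---|
| File | (543, -193) | -4.2° |
| Strip | (485, 181.5) | -22.4° |
| Mat | (551, -250) | about 1.3° |

The sizes and heights all match the description, so I'll move towards the file.

Emit:
{"op": "jog_arm", "data": {
  "motion": [
    [0,0,0,-0.0285,-0.03,0.002,0],
    [0,0,0,-0.057,-0.06,0.004,0],
    [0,0,0,-0.0855,-0.09,0.006,0],
    [0,0,0,-0.114,-0.12,0.008,0],
    [0,0,0,-0.1425,-0.15,0.01,0]
  ]
}}

```text
t: 0.92
ee_pos: [336.9, 394.5, 229.6]
ee_rot: [0.664, 3.07, 0.0]
contact_force: [0.8, 0.5, 0.6]
grip_width: 1.003
grasp_force: 0.0
```

Emit:
{"op": "jog_arm", "data": {
  "motion": [
    [0,0,0,-0.0285,-0.03,0.002,0],
    [0,0,0,-0.057,-0.06,0.004,0],
    [0,0,0,-0.0855,-0.09,0.006,0],
    [0,0,0,-0.114,-0.12,0.008,0],
    [0,0,0,-0.1425,-0.15,0.01,0]
  ]
}}

```text
t: 1.33
ee_pos: [404.5, 198.8, 220.0]
ee_rot: [0.664, 3.069, 0.001]
contact_force: [1.3, 0.0, 0.5]
grip_width: 1.004
grasp_force: 0.0
```

Emit:
{"op": "jog_arm", "data": {
  "motion": [
    [0,0,0,-0.0285,-0.03,0.002,0],
    [0,0,0,-0.057,-0.06,0.004,0],
    [0,0,0,-0.0855,-0.09,0.006,0],
    [0,0,0,-0.114,-0.12,0.008,0],
    [0,0,0,-0.1425,-0.15,0.01,0]
  ]
}}

```text
t: 1.75
ee_pos: [472.3, 3.0, 210.1]
ee_rot: [0.665, 3.069, 0.0]
contact_force: [-0.8, 1.7, 0.4]
grip_width: 1.002
grasp_force: 0.0
```

Emit:
{"op": "jog_arm", "data": {
  "motion": [
    [0,0,0,-0.0285,-0.03,0.002,0],
    [0,0,0,-0.057,-0.06,0.004,0],
    [0,0,0,-0.0855,-0.09,0.006,0],
    [0,0,0,-0.114,-0.12,0.008,0],
    [0,0,0,-0.1425,-0.15,0.01,0]
  ]
}}

```text
t: 2.17
ee_pos: [539.9, -192.7, 199.8]
ee_rot: [0.666, 3.07, -0.0]
contact_force: [0.6, 1.1, 0.1]
grip_width: 1.002
grasp_force: 0.0
```

Emit:
{"op": "jog_arm", "data": {
  "motion": [
    [0,0,-7,0,0,0.01,0],
    [0,0,-14,0,0,0.02,0],
    [0,0,-20.4,0,0,0.03,0],
    [0,0,-20.4,0,0,0.03,0]
  ]
}}

```text
t: 2.5
ee_pos: [538.3, -190.4, 167.2]
ee_rot: [-0.11, -3.136, -0.003]
contact_force: [0.1, -0.4, -0.7]
grip_width: 0.995
grasp_force: 0.0
```

```bash
cat >> h.py <<'E'
from scipy.spatial.transform import Rotation as Ro
def go(pos,ytool):
    """shift (mm, tool axes) and turn (deg) to reach pos with the tool straight down, tool y at world angle ytool"""
    s=r.read_state();R=Ro.from_rotvec(s['ee_rot'])
    a=np.radians(ytool);y=np.array([np.cos(a),np.sin(a),0]);z=np.array([0,0,-1.])
    G=Ro.from_matrix(np.c_[np.cross(y,z),y,z])
    print('t',round(s['t'],2),'pos',s['ee_pos'].round(1),'F',s['contact_force'].round(1),'grip',round(s['grip_width']*95,1),round(s['grasp_force'],1))
    print('ytool',np.degrees(np.arctan2(*R.as_matrix()[[1,0],1])).round(2),'tilt',R.as_matrix()[:2,2].round(4))
    print('shift',R.inv().apply(np.array(pos)-s['ee_pos']).round(1),'turn',np.degrees((R.inv()*G).as_rotvec()).round(2))
E
python3 - <<'E'
from h import *
for c in('side',):
    im,d=r.capture(c)
    for x in r.regions_of(c,'file')[:1]:
        P=world(c,x['pixels'],d);hi=P[(P[:,2]>48)&(P[:,2]<62)];print(x['confidence'],rect(hi))
go([542.3,-193,45],85.8)
E
```

```text
0.61 ((542.1925659179688, -192.18614196777344), (27.86667823791504, 108.59612274169922), 86.0074691772461)
t 2.6 pos [ 539.4 -190.4  169.4] F [0.3 0.9 0.5] grip 95.5 0.0
ytool 85.78 tilt [-0.0007  0.0004]
shift [ -3.2  -2.5 124.4] turn [ 0.02 -0.04 -0.02]
```

Emit:
{"op": "jog_arm", "data": {
  "motion": [
    [0,0,0,-0.003,-0.002,0.035,0],
    [0,0,0,-0.003,-0.002,0.07,0],
    [0,0,0,-0.003,-0.002,0.1,0],
    [0,0,0,-0.003,-0.002,0.115,0],
    [0,0,0,-0.003,-0.002,0.124,0]
  ]
}}

```text
t: 3.02
ee_pos: [541.4, -191.9, 43.7]
ee_rot: [-0.114, -3.137, -0.002]
contact_force: [0.5, 0.1, 0.3]
grip_width: 1.0
grasp_force: 0.0
```

Emit:
{"op": "jog_arm", "data": {
  "motion": [
    [0,0,0,0,0,0,0.3],
    [0,0,0,0,0,0,0.6],
    [0,0,0,0,0,0,0.9],
    [0,0,0,0,0,0,1],
    [0,0,0,0,0,0,1]
  ]
}}

```text
t: 3.43
ee_pos: [543.6, -193.1, 47.4]
ee_rot: [0.111, 3.137, -0.002]
contact_force: [-0.3, -0.5, 0.9]
grip_width: 0.705
grasp_force: 0.0
```

Emit:
{"op": "jog_arm", "data": {
  "motion": [
    [0,0,0,0,0,0,1],
    [0,0,0,0,0,0,1],
    [0,0,0,0,0,0,1],
    [0,0,0,0,0,0,1]
  ]
}}

```text
t: 3.77
ee_pos: [542.5, -192.7, 45.8]
ee_rot: [0.111, 3.14, -0.0]
contact_force: [0.7, -0.3, 0.3]
grip_width: 0.425
grasp_force: 0.0
```

```bash
python3 - <<'E'
from h import *
im,d=r.capture('side')
cv2.imwrite('pics/g.png',cv2.resize(im[100:230,240:440],None,fx=3,fy=3))
go([542.3,-193,250],67.6)
E
```

```text
t 3.82 pos [ 542.4 -192.7   45.7] F [ 0.   0.7 -0.1] grip 36.4 0.0
ytool 85.94 tilt [-0.  0.]
shift [ 1.000e-01 -3.000e-01 -2.043e+02] turn [-0.   -0.   18.34]
```

View pics/g.png

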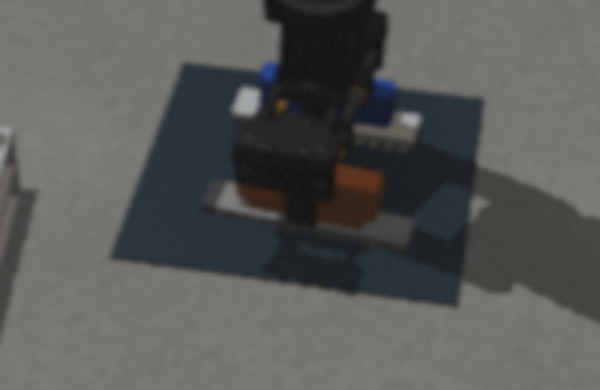

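The crop shows the fingers around the orange bar at about (305,200), close to its middle. They are still closing, at 36 mm.

Emit:
{"op": "jog_arm", "data": {
  "motion": [
    [0,0,0,0,0,0,1],
    [0,0,0,0,0,0,1],
    [0,0,0,0,0,0,1],
    [0,0,0,0,0,0,1],
    [0,0,0,0,0,0,1]
  ]
}}

```text
t: 4.23
ee_pos: [542.4, -192.9, 45.6]
ee_rot: [-0.111, -3.14, 0.001]
contact_force: [0.5, -2.2, -0.3]
grip_width: 0.25
grasp_force: 30.0
```

Emit:
{"op": "jog_arm", "data": {
  "motion": [
    [0,0,0,0,0,0,1],
    [0,0,0,0,0,-0.005,1],
    [0,0,0,0,0,-0.015,1],
    [0,0,0,0,0,-0.03,1],
    [0,0,0,0,0,-0.05,1]
  ]
}}

```text
t: 4.65
ee_pos: [540.9, -191.7, 94.6]
ee_rot: [-0.111, -3.136, -0.003]
contact_force: [0.1, 0.2, -2.7]
grip_width: 0.253
grasp_force: 30.0
```

```bash
python3 - <<'E'
from h import *
go([542.3,-193,250],67.6)
E
```

```text
t 4.65 pos [ 540.9 -191.7   94.6] F [ 0.1  0.2 -2.7] grip 24.0 30.0
ytool 85.94 tilt [-0.004   0.0023]
shift [  -0.9   -0.9 -155.4] turn [ 0.08 -0.25 18.35]
```

Emit:
{"op": "jog_arm", "data": {
  "motion": [
    [0,0,3,0,0,-0.015,1],
    [0,0,7,0,0,-0.04,1],
    [0,0,11,0,0,-0.065,1],
    [0,0,15,0,0,-0.09,1],
    [0,0,18.35,0,0,-0.11,1]
  ]
}}

```text
t: 5.07
ee_pos: [542.5, -192.4, 208.2]
ee_rot: [0.615, 3.079, 0.0]
contact_force: [0.5, -0.6, -2.7]
grip_width: 0.249
grasp_force: 30.0
```

Emit:
{"op": "jog_arm", "data": {
  "motion": [
    [0,0,0,0.008,0.011,0,1],
    [0,0,0,0.022,0.032,0,1],
    [0,0,0,0.038,0.054,0,1],
    [0,0,0,0.055,0.078,0,1],
    [0,0,0,0.072,0.103,0,1]
  ]
}}

```text
t: 5.48
ee_pos: [513.3, -67.9, 203.9]
ee_rot: [-0.608, -3.079, -0.001]
contact_force: [-0.1, -0.4, -2.5]
grip_width: 0.252
grasp_force: 30.0
```

Emit:
{"op": "jog_arm", "data": {
  "motion": [
    [0,0,0,0.018,0.025,0,1],
    [0,0,0,0.036,0.05,0,1],
    [0,0,0,0.054,0.076,0,1],
    [0,0,0,0.072,0.102,0,1],
    [0,0,0,0.09,0.128,0,1]
  ]
}}

```text
t: 5.9
ee_pos: [478.4, 84.8, 204.0]
ee_rot: [-0.607, -3.08, -0.0]
contact_force: [0.9, -0.1, -3.8]
grip_width: 0.251
grasp_force: 30.0
```

Emit:
{"op": "jog_arm", "data": {
  "motion": [
    [0,0,0,0.018,0.025,0,1],
    [0,0,0,0.036,0.05,0,1],
    [0,0,0,0.05,0.072,0,1],
    [0,0,0,0.06,0.087,0,1],
    [0,0,0,0.065,0.093,0,1]
  ]
}}

```text
t: 6.32
ee_pos: [453.7, 195.8, 204.0]
ee_rot: [-0.603, -3.08, 0.0]
contact_force: [-0.1, 1.0, -3.1]
grip_width: 0.251
grasp_force: 30.0
```

```bash
python3 - <<'E'
from h import *
go([455.4,193.8,170],67.6)
im,d=r.capture('side')
cv2.imwrite('pics/s1.png',cv2.resize(im[170:370,220:460],None,fx=3,fy=3))
x=r.regions_of('side','file')
for x in x[:1]:
    P=world('side',x['pixels'],d);print(x['confidence'],np.percentile(P,[2,50,98],axis=0).round(),rect(P))
    # in file axes about the TCP
    a=np.radians(-22.4);X=np.array([np.cos(a),np.sin(a)]);Y=np.array([-X[1],X[0]])
    q=P[:,:2]-r.read_state()['ee_pos'][:2]
    print('x',np.percentile(q@X,[1,5,95,99]),'y',np.percentile(q@Y,[1,5,95,99]))
    b=np.abs(q@X)>58;u=(q@X)[b];w=P[b,2]
    for lo,hi in((-85,-58),(58,85)):
        k=(u>lo)&(u<hi);print(lo,k.sum(),np.percentile(w[k],[5,50,95]) if k.any() else '')
E
```

```text
t 6.32 pos [453.7 195.8 204. ] F [-0.1  1.  -3.1] grip 23.9 30.0
ytool 67.86 tilt [-0.003   0.0005]
shift [-2.5 -1.2 34. ] turn [-0.04 -0.17  0.26]
0.92 [[379.  95.   1.]
 [417. 218. 182.]
 [449. 237. 215.]] ((408.8164978027344, 134.15908813476562), (216.78282165527344, 86.19882202148438), 83.36090850830078)
x [-80.83483455 -76.92643174 -13.02842698   7.4371088 ] y [-152.78126584  -11.19099332   16.3893957    17.1127767 ]
-85 360 [164.81526801 170.0957038  171.76351625]
58 0
```

View pics/s1.png

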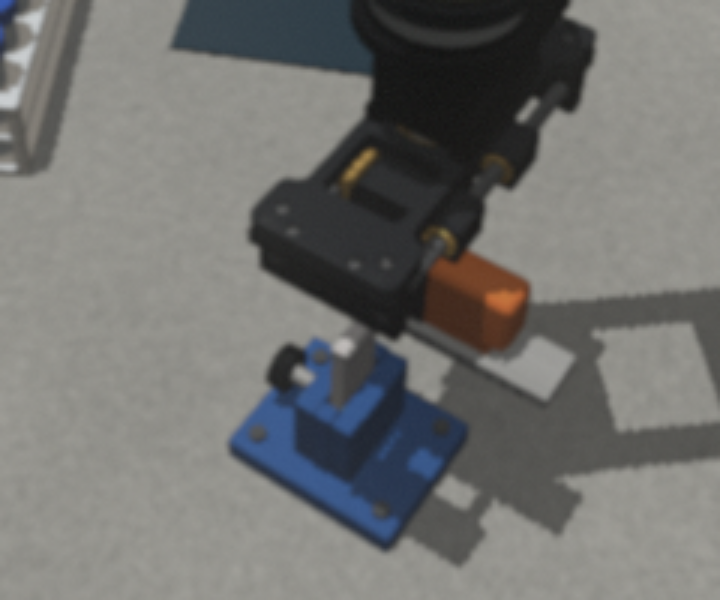

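The crop shows the file held level, its rear lit at about (540,370). It sits behind and over the strip top at (350,345). I'll lower to about 8 mm above the strip.

Emit:
{"op": "jog_arm", "data": {
  "motion": [
    [0,0,0.2,-0.002,-0.001,0.01,1],
    [0,0,0.2,-0.002,-0.001,0.025,1],
    [0,0,0.2,-0.002,-0.001,0.038,1],
    [0,0,0.2,-0.002,-0.001,0.038,1],
    [0,0,0.2,-0.002,-0.001,0.038,1]
  ]
}}

```text
t: 6.83
ee_pos: [456.7, 190.6, 165.8]
ee_rot: [-0.617, -3.077, 0.003]
contact_force: [1.0, -0.0, -3.1]
grip_width: 0.247
grasp_force: 30.0
```

```bash
python3 - <<'E'
from h import *
go([455.4,193.8,152.6],67.6)
E
```

```text
t 6.83 pos [456.7 190.6 165.8] F [ 1.  -0.  -3.1] grip 23.5 30.0
ytool 67.32 tilt [-0.0034 -0.0011]
shift [ 2.4  2.5 13.2] turn [-0.13 -0.15 -0.28]
```

Emit:
{"op": "jog_arm", "data": {
  "motion": [
    [0,0,0,0.002,0.002,0.004,1],
    [0,0,0,0.002,0.002,0.008,1],
    [0,0,0,0.002,0.002,0.01,1],
    [0,0,0,0.002,0.002,0.011,1],
    [0,0,0,0.002,0.002,0.011,1]
  ]
}}

```text
t: 7.25
ee_pos: [456.5, 194.4, 156.8]
ee_rot: [0.615, 3.08, 0.0]
contact_force: [-0.1, -0.0, -4.0]
grip_width: 0.25
grasp_force: 30.0
```

Emit:
{"op": "jog_arm", "data": {
  "motion": [
    [0,0,0,0,0,0.001,1],
    [0,0,0,0,0,0.001,1],
    [0,0,0,0,0,0.001,1]
  ]
}}

```text
t: 7.5
ee_pos: [456.7, 194.4, 156.3]
ee_rot: [0.615, 3.08, 0.0]
contact_force: [-0.7, 0.5, -1.6]
grip_width: 0.248
grasp_force: 30.0
```

```bash
python3 - <<'E'
from h import *
go([455.4,193.8,152.6],67.6); print(r.read_state()['moment'])
E
```

```text
t 7.5 pos [456.7 194.4 156.3] F [-0.7  0.5 -1.6] grip 23.6 30.0
ytool 67.41 tilt [0.0007 0.0002]
shift [ 1.  -1.1  3.7] turn [ 0.02  0.03 -0.19]
[-0.02133528  0.16918081 -0.03909638]
```

Emit:
{"op": "jog_arm", "data": {
  "motion": [
    [0,0,0,0.001,-0.001,0.001,1],
    [0,0,0,0.001,-0.001,0.002,1],
    [0,0,0,0.001,-0.001,0.003,1],
    [0,0,0,0.001,-0.001,0.0035,1],
    [0,0,0,0.001,-0.001,0.0035,1]
  ]
}}

```text
t: 7.92
ee_pos: [456.1, 194.1, 153.1]
ee_rot: [0.615, 3.078, 0.002]
contact_force: [2.8, 1.7, 2.8]
grip_width: 0.253
grasp_force: 30.0
```

```bash
python3 - <<'E'
from h import *
go([455.4,193.8,152.6],67.6); print(r.read_state()['moment'])
E
```

```text
t 7.92 pos [456.1 194.1 153.1] F [2.8 1.7 2.8] grip 24.1 30.0
ytool 67.4 tilt [0.0027 0.0009]
shift [ 0.5 -0.6  0.5] turn [ 0.11  0.12 -0.2 ]
[ 0.22071832 -0.53289009  0.0728542 ]
```

Contact force is about 6 N, so the strip is roughly 3 mm down. First half of stroke 1.

Emit:
{"op": "jog_arm", "data": {
  "motion": [
    [0,0,0,-0.004,0,0.0005,1],
    [0,0,0,-0.01,0,0.0005,1],
    [0,0,0,-0.017,0,0.0005,1],
    [0,0,0,-0.024,0,0.0005,1],
    [0,0,0,-0.031,0,0.0005,1]
  ]
}}

```text
t: 8.33
ee_pos: [483.8, 181.6, 151.5]
ee_rot: [-0.616, -3.079, 0.0]
contact_force: [-4.4, 2.2, 5.5]
grip_width: 0.253
grasp_force: 30.0
```

```bash
cat >> h.py <<'E'
def rel():
    s=r.read_state();a=np.radians(-22.4);X=np.array([np.cos(a),np.sin(a)]);Y=np.array([-X[1],X[0]])
    q=np.array([485,181.6])-s['ee_pos'][:2]
    print('strip in file x,y',(q@X).round(1),(q@Y).round(1),'under z',(s['ee_pos'][2]-41.6).round(1),'contact',(s['contact_force'][2]+3.1).round(1),'M',s['moment'].round(2))
E
python3 - <<'E'
from h import *
go([455.4,193.8,152.6],67.6); rel()
E
```

```text
t 8.33 pos [483.8 181.6 151.5] F [-4.4  2.2  5.5] grip 24.1 30.0
ytool 67.39 tilt [-0.0019  0.0001]
shift [30.9  0.3 -1. ] turn [-0.04 -0.1  -0.21]
strip in file x,y 1.1 0.4 under z 109.9 contact 8.6 M [ 0.38  0.83 -0.06]
```

Emit:
{"op": "jog_arm", "data": {
  "motion": [
    [0,0,0,-0.007,0,-0.0005,1],
    [0,0,0,-0.014,0,-0.001,1],
    [0,0,0,-0.021,0,-0.001,1],
    [0,0,0,-0.028,0,-0.001,1],
    [0,0,0,-0.034,0,-0.001,1]
  ]
}}

```text
t: 8.75
ee_pos: [515.6, 168.4, 152.4]
ee_rot: [-0.616, -3.08, 0.0]
contact_force: [-4.6, 1.2, 3.5]
grip_width: 0.25
grasp_force: 30.0
```

Emit:
{"op": "jog_arm", "data": {
  "motion": [
    [0,0,0,0,0,0,1],
    [0,0,0,0,0,0,1]
  ]
}}

```text
t: 8.92
ee_pos: [516.4, 168.1, 152.9]
ee_rot: [0.615, 3.078, -0.001]
contact_force: [0.1, -1.5, 2.6]
grip_width: 0.249
grasp_force: 30.0
```

```bash
python3 - <<'E'
from h import *
go([515.5,169,152.6],67.6); rel()
E
```

```text
t 8.92 pos [516.4 168.1 152.9] F [ 0.1 -1.5  2.6] grip 23.6 30.0
ytool 67.39 tilt [ 0.0026 -0.0012]
shift [1.2 0.5 0.3] turn [-0.01  0.17 -0.21]
strip in file x,y -34.2 0.5 under z 111.3 contact 5.7 M [-0.19  0.07  0.  ]
```

Stroke 1 ended at -34 mm, still pressed on. Now I'll lift straight up 30 mm and go back.

Emit:
{"op": "jog_arm", "data": {
  "motion": [
    [0,0,0,0,0,-0.006,1],
    [0,0,0,0,0,-0.016,1],
    [0,0,0,0,0,-0.026,1],
    [0,0,0,0,0,-0.03,1],
    [0,0,0,0,0,-0.03,1]
  ]
}}

```text
t: 9.33
ee_pos: [515.8, 169.0, 184.4]
ee_rot: [0.615, 3.078, 0.002]
contact_force: [0.5, 0.8, -3.5]
grip_width: 0.25
grasp_force: 30.0
```

```bash
python3 - <<'E'
from h import *
go([455.4,193.8,182.9],67.6); rel()
im,d=r.capture('side'); cv2.imwrite('pics/l1.png',cv2.resize(im[190:350,230:430],None,fx=3.5,fy=3.5))
E
```

```text
t 9.33 pos [515.8 169.  184.4] F [ 0.5  0.8 -3.5] grip 23.7 30.0
ytool 67.41 tilt [0.0029 0.0005]
shift [65.3 -0.3  1.3] turn [ 0.09  0.14 -0.19]
strip in file x,y -33.3 -0.1 under z 142.8 contact -0.4 M [-0.02  0.04  0.02]
```

View pics/l1.png

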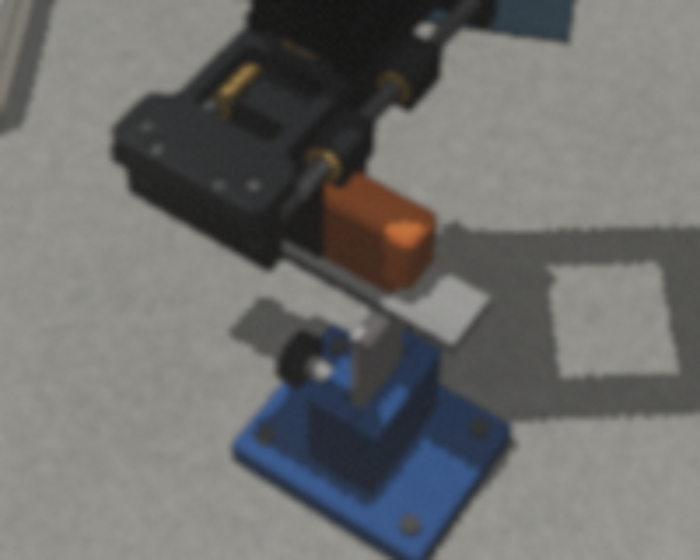

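The crop shows the file level and clear of the strip: blade at about (430,310), strip top at (370,330). Going back 65 mm.

Emit:
{"op": "jog_arm", "data": {
  "motion": [
    [0,0,0,0.008,0,0,1],
    [0,0,0,0.024,0,0,1],
    [0,0,0,0.042,0,0,1],
    [0,0,0,0.058,0,0,1],
    [0,0,0,0.065,0,0,1]
  ]
}}

```text
t: 9.8
ee_pos: [452.7, 194.3, 181.5]
ee_rot: [-0.614, -3.078, 0.001]
contact_force: [0.7, -0.6, -3.2]
grip_width: 0.25
grasp_force: 30.0
```

Emit:
{"op": "jog_arm", "data": {
  "motion": [
    [0,0,0,0,0,0,1],
    [0,0,0,0,0,0,1],
    [0,0,0,0,0,0.008,1],
    [0,0,0,0,0,0.018,1],
    [0,0,0,0,0,0.022,1]
  ]
}}

```text
t: 10.22
ee_pos: [454.6, 193.2, 158.4]
ee_rot: [-0.616, -3.078, 0.002]
contact_force: [-0.5, 0.8, -3.7]
grip_width: 0.252
grasp_force: 30.0
```

Emit:
{"op": "jog_arm", "data": {
  "motion": [
    [0,0,0,0,0,0,1],
    [0,0,0,0,0,0.002,1],
    [0,0,0,0,0,0.004,1],
    [0,0,0,0,0,0.004,1],
    [0,0,0,0,0,0.004,1]
  ]
}}

```text
t: 10.63
ee_pos: [455.4, 193.8, 156.9]
ee_rot: [0.616, 3.08, 0.0]
contact_force: [-0.3, 0.3, -4.1]
grip_width: 0.25
grasp_force: 30.0
```

```bash
python3 - <<'E'
from h import *
go([455.4,193.8,152.6],67.6); rel()
E
```

```text
t 10.63 pos [455.4 193.8 156.9] F [-0.3  0.3 -4.1] grip 23.7 30.0
ytool 67.39 tilt [0.0004 0.0002]
shift [-0.  -0.   4.3] turn [ 0.02  0.02 -0.21]
strip in file x,y 32.1 -0.0 under z 115.3 contact -1.0 M [ 0.04 -0.01  0.03]
```

Emit:
{"op": "jog_arm", "data": {
  "motion": [
    [0,0,0,0,0,0.0015,1],
    [0,0,0,0,0,0.003,1],
    [0,0,0,0,0,0.0042,1],
    [0,0,0,0,0,0.0042,1],
    [0,0,0,0,0,0.0042,1]
  ]
}}

```text
t: 11.05
ee_pos: [455.5, 193.9, 153.3]
ee_rot: [0.615, 3.08, 0.001]
contact_force: [-0.9, -0.8, 3.2]
grip_width: 0.251
grasp_force: 30.0
```

```bash
python3 - <<'E'
from h import *
go([455.4,193.8,152.6],67.6); rel()
E
```

```text
t 11.05 pos [455.5 193.9 153.3] F [-0.9 -0.8  3.2] grip 23.8 30.0
ytool 67.4 tilt [0.001  0.0002]
shift [ 0.1 -0.1  0.7] turn [ 0.03  0.05 -0.2 ]
strip in file x,y 32.0 -0.1 under z 111.7 contact 6.3 M [-0.21  0.26 -0.06]
```

Pressed on at about 3 mm down, as before. Stroke 2.

Emit:
{"op": "jog_arm", "data": {
  "motion": [
    [0,0,0,-0.004,0,0,1],
    [0,0,0,-0.01,0,0,1],
    [0,0,0,-0.017,0,0,1],
    [0,0,0,-0.024,0,0,1],
    [0,0,0,-0.031,0,0,1]
  ]
}}

```text
t: 11.47
ee_pos: [484.4, 181.7, 152.5]
ee_rot: [-0.616, -3.08, -0.001]
contact_force: [-4.1, 2.6, 4.1]
grip_width: 0.249
grasp_force: 30.0
```

Emit:
{"op": "jog_arm", "data": {
  "motion": [
    [0,0,0,-0.007,0,0,1],
    [0,0,0,-0.014,0,0,1],
    [0,0,0,-0.021,0,0,1],
    [0,0,0,-0.028,0,0,1],
    [0,0,0,-0.035,0,0,1]
  ]
}}

```text
t: 11.88
ee_pos: [516.6, 168.1, 152.3]
ee_rot: [-0.616, -3.08, 0.0]
contact_force: [-3.7, 2.2, 4.3]
grip_width: 0.252
grasp_force: 30.0
```

Emit:
{"op": "jog_arm", "data": {
  "motion": [
    [0,0,0,0,0,0,1],
    [0,0,0,0,0,0,1]
  ]
}}

```text
t: 12.05
ee_pos: [517.6, 167.7, 152.9]
ee_rot: [0.615, 3.077, -0.001]
contact_force: [0.9, -0.9, 2.9]
grip_width: 0.252
grasp_force: 30.0
```

```bash
python3 - <<'E'
from h import *
go([515.5,169,152.6],67.6); rel()
E
```

```text
t 12.05 pos [517.6 167.7 152.9] F [ 0.9 -0.9  2.9] grip 23.9 30.0
ytool 67.39 tilt [ 0.0032 -0.0012]
shift [2.4 0.4 0.3] turn [ 0.01  0.2  -0.21]
strip in file x,y -35.4 0.4 under z 111.3 contact 6.0 M [-0.22 -0.02 -0.01]
```

Emit:
{"op": "jog_arm", "data": {
  "motion": [
    [0,0,0,0,0,-0.006,1],
    [0,0,0,0,0,-0.018,1],
    [0,0,0,0,0,-0.032,1],
    [0,0,0,0,0,-0.048,1],
    [0,0,0,0,0,-0.055,1]
  ]
}}

```text
t: 12.47
ee_pos: [516.4, 168.6, 209.4]
ee_rot: [0.615, 3.079, 0.001]
contact_force: [1.1, 0.7, -2.8]
grip_width: 0.25
grasp_force: 30.0
```

Emit:
{"op": "jog_arm", "data": {
  "motion": [
    [0,0,0,-0.005,-0.01,0,1],
    [0,0,0,-0.015,-0.03,0,1],
    [0,0,0,-0.027,-0.053,0,1],
    [0,0,0,-0.039,-0.077,0,1],
    [0,0,0,-0.05,-0.102,0,1]
  ]
}}

```text
t: 12.88
ee_pos: [522.1, 53.4, 206.0]
ee_rot: [-0.614, -3.079, 0.002]
contact_force: [0.0, 1.0, -4.3]
grip_width: 0.25
grasp_force: 30.0
```

Emit:
{"op": "jog_arm", "data": {
  "motion": [
    [0,0,0,-0.012,-0.025,0,1],
    [0,0,0,-0.025,-0.05,0,1],
    [0,0,0,-0.038,-0.075,0,1],
    [0,0,0,-0.05,-0.1,0,1],
    [0,0,0,-0.062,-0.125,0,1]
  ]
}}

```text
t: 13.3
ee_pos: [531.0, -86.1, 206.0]
ee_rot: [-0.616, -3.079, 0.001]
contact_force: [0.3, 0.5, -3.2]
grip_width: 0.251
grasp_force: 30.0
```

Emit:
{"op": "jog_arm", "data": {
  "motion": [
    [0,0,-3,-0.012,-0.025,0,1],
    [0,0,-7,-0.025,-0.05,0,1],
    [0,0,-12,-0.036,-0.072,0,1],
    [0,0,-16,-0.043,-0.088,0,1],
    [0,0,-18.5,-0.047,-0.095,0,1]
  ]
}}

```text
t: 13.72
ee_pos: [537.7, -192.7, 205.9]
ee_rot: [-0.111, -3.137, 0.001]
contact_force: [0.6, 0.7, -3.7]
grip_width: 0.25
grasp_force: 30.0
```

```bash
python3 - <<'E'
from h import *
go([542.4,-190,45.6],85.9)
im,d=r.capture('side'); cv2.imwrite('pics/m1.png',cv2.resize(im[60:230,240:440],None,fx=3,fy=3))
E
```

```text
t 13.72 pos [ 537.7 -192.7  205.9] F [ 0.6  0.7 -3.7] grip 23.8 30.0
ytool 85.94 tilt [-0.0025 -0.0004]
shift [ -4.9   3.2 160.3] turn [-0.04 -0.14  0.04]
```

View pics/m1.png

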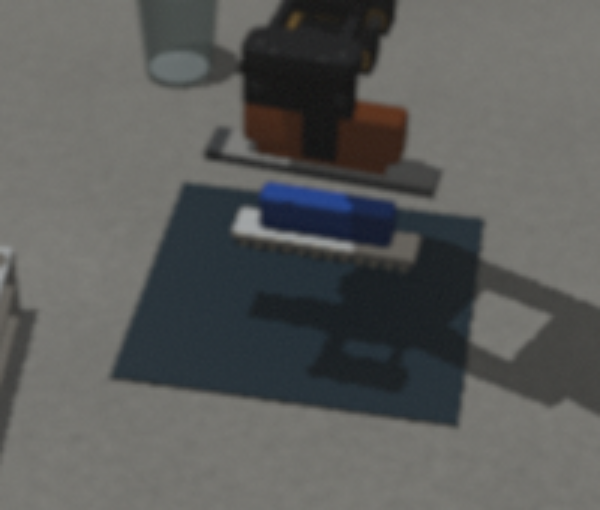

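The crop shows the file held level at about (320,165), high above the mat. The brush at (325,225) hasn't moved. Lowering to about 10 mm above the mat.

Emit:
{"op": "jog_arm", "data": {
  "motion": [
    [0,0,0,-0.003,0.002,0.03,1],
    [0,0,0,-0.003,0.002,0.065,1],
    [0,0,0,-0.003,0.002,0.1,1],
    [0,0,0,-0.003,0.002,0.13,1],
    [0,0,0,-0.003,0.002,0.148,1]
  ]
}}

```text
t: 14.18
ee_pos: [538.7, -186.7, 54.2]
ee_rot: [-0.113, -3.132, -0.004]
contact_force: [-0.1, 0.4, -3.4]
grip_width: 0.251
grasp_force: 30.0
```

Emit:
{"op": "jog_arm", "data": {
  "motion": [
    [0,0,0,0,0,0.003,1],
    [0,0,0,0,0,0.003,1],
    [0,0,0,0,0,0.003,1]
  ]
}}

```text
t: 14.43
ee_pos: [542.7, -188.4, 57.3]
ee_rot: [0.113, 3.138, -0.001]
contact_force: [-0.2, -0.5, -3.4]
grip_width: 0.249
grasp_force: 30.0
```

```bash
python3 - <<'E'
from h import *
go([542.4,-190,45.6],85.9)
E
```

```text
t 14.43 pos [ 542.7 -188.4   57.3] F [-0.2 -0.5 -3.4] grip 23.7 30.0
ytool 85.89 tilt [ 0.001  -0.0006]
shift [ 0.2 -1.6 11.7] turn [-0.03  0.06 -0.01]
```

Emit:
{"op": "jog_arm", "data": {
  "motion": [
    [0,0,0,0,0,0.004,1],
    [0,0,0,0,0,0.008,1],
    [0,0,0,0,0,0.01,1],
    [0,0,0,0,0,0.011,1],
    [0,0,0,0,0,0.0115,1]
  ]
}}

```text
t: 14.85
ee_pos: [542.5, -188.3, 45.6]
ee_rot: [0.112, 3.139, -0.0]
contact_force: [-1.8, 1.2, 2.6]
grip_width: 0.254
grasp_force: 30.0
```

Emit:
{"op": "jog_arm", "data": {
  "motion": [
    [0,0,0,0,0,0,1],
    [0,0,0,0,0,0,1]
  ]
}}

```text
t: 15.02
ee_pos: [542.5, -188.3, 45.6]
ee_rot: [0.112, 3.139, -0.0]
contact_force: [-0.7, 0.7, 0.8]
grip_width: 0.252
grasp_force: 30.0
```

```bash
python3 - <<'E'
from h import *
go([542.4,-190,45.6],85.9)
E
```

```text
t 15.02 pos [ 542.5 -188.3   45.6] F [-0.7  0.7  0.8] grip 23.9 30.0
ytool 85.9 tilt [ 0.0003 -0.0002]
shift [-0.  -1.7  0. ] turn [-0.01  0.02  0.  ]
```

The file is resting on the mat, since the wrist force has gone from -3.4 N to above zero. Opening the gripper.

Emit:
{"op": "jog_arm", "data": {
  "motion": [
    [0,0,0,0,0,0,0.6],
    [0,0,0,0,0,0,0.5],
    [0,0,0,0,0,0,0.4],
    [0,0,0,0,0,0,0.3],
    [0,0,0,0,0,0,0.3]
  ]
}}

```text
t: 15.43
ee_pos: [542.4, -188.3, 45.1]
ee_rot: [0.113, 3.139, -0.0]
contact_force: [-0.1, 0.7, -0.2]
grip_width: 0.544
grasp_force: 0.0
```

Emit:
{"op": "jog_arm", "data": {
  "motion": [
    [0,0,0,0,0,0,0.2],
    [0,0,0,0,0,0,0.2],
    [0,0,0,0,0,0,0.2],
    [0,0,0,0,0,0,0.2],
    [0,0,0,0,0,0,0.2]
  ]
}}

```text
t: 15.85
ee_pos: [542.2, -188.2, 44.9]
ee_rot: [-0.112, -3.14, -0.0]
contact_force: [-0.2, -0.1, 0.8]
grip_width: 0.795
grasp_force: 0.0
```

Emit:
{"op": "jog_arm", "data": {
  "motion": [
    [0,0,0,0,0,-0.01,0.2],
    [0,0,0,0,0,-0.03,0.2],
    [0,0,0,0,0,-0.06,0.2],
    [0,0,0,0,0,-0.09,0.2],
    [0,0,0,0,0,-0.12,0.2]
  ]
}}

```text
t: 16.27
ee_pos: [542.0, -188.1, 166.8]
ee_rot: [-0.112, -3.14, -0.0]
contact_force: [1.5, -0.0, -0.0]
grip_width: 0.8
grasp_force: 0.0
```

Emit:
{"op": "jog_arm", "data": {
  "motion": [
    [0,0,0,0,0.01,-0.03,0.2],
    [0,0,0,0,0.03,-0.06,0.2],
    [0,0,0,0,0.06,-0.08,0.2],
    [0,0,0,0,0.09,-0.08,0.2],
    [0,0,0,0,0.1,-0.08,0.2]
  ]
}}

```text
t: 16.68
ee_pos: [550.4, -85.9, 248.5]
ee_rot: [0.109, 3.134, 0.0]
contact_force: [0.7, 0.5, -0.9]
grip_width: 0.802
grasp_force: 0.0
```

Emit:
{"op": "jog_arm", "data": {
  "motion": [
    [0,0,0,0,0,0,0.2],
    [0,0,0,0,0,0,0.2],
    [0,0,0,0,0,0,0.2]
  ]
}}

```text
t: 16.93
ee_pos: [548.9, -89.2, 244.1]
ee_rot: [-0.113, -3.138, 0.0]
contact_force: [-0.2, 0.0, -0.0]
grip_width: 0.802
grasp_force: 0.0
```

```bash
python3 - <<'E'
from h import *
im,d=r.capture('side'); cv2.imwrite('pics/e.png',cv2.resize(im[60:230,240:440],None,fx=3,fy=3))
for t in('file','brush'):
    for x in r.regions_of('side',t)[:1]:
        P=world('side',x['pixels'],d);hi=P[(P[:,2]>48)&(P[:,2]<62)];print(t,x['confidence'],rect(hi),np.percentile(P[:,2],[2,98]))
E
```

```text
file 0.52 ((538.5735473632812, -303.220947265625), (26.569786071777344, 91.00640106201172), 88.9954833984375) [ 4.16362238 57.54892684]
brush 0.79 ((539.5257568359375, -302.9957580566406), (26.61736297607422, 92.79486083984375), 89.64067077636719) [  2.83156948 220.34539404]
```

View pics/e.png

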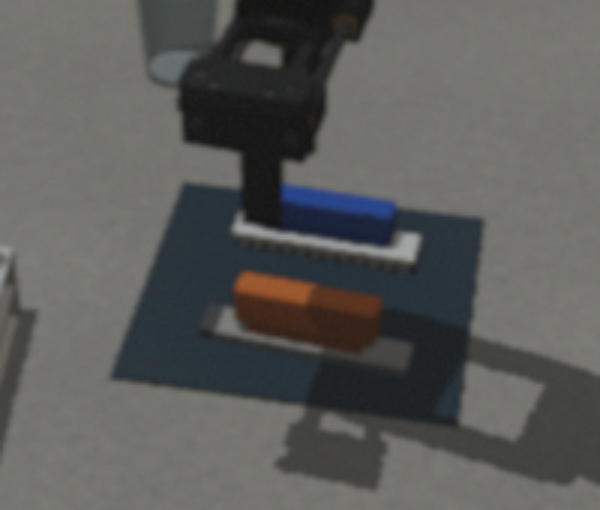

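The crop shows the file flat on the mat, teeth down, at about (305,320). The brush is where it was at (325,225), and the arm is clear. The detector's "file" box was really on the brush, so I went by the picture.

```bash
python3 -c "
from workcell import r
print(r.finish_job())"
```

```text
the job is handed in; nothing more can be done
None
```

The job is handed in (no verdict was returned): two pressed strokes from about +32 to -35 mm along the blade, lifted about 30 mm clear between them, file back flat on the mat teeth down, brush not touched.

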